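# Set the camera carriage of a laboratory imaging rail against its marked stop

## Task

Bring the camera on the imaging rail to its shooting position: press down the rubber release pad in the middle of the carriage to free the brake and, keeping it pressed, push the carriage along the rail until it rests against the marked stop, the one with the round clamp screw and the white index plate. Then let go so that the pad springs up and the brake holds the carriage there. Leave the jars, the bottle and the beaker where they stand.

Things in the scene. Friction and masses are not known exactly. Their poses are not given: they have to be found in the camera images.
- rail: Dark grey anodised I-section rail, 500 mm long, fixed to the bench on two feet (100 mm across the rail, 34 mm along it, 200 mm either side of the middle). Its head is 44 mm wide, its top 64 mm above the bench. Origin: on the bench under the middle of the rail. y axis along the rail, x level across it (camera side +x), z up.
- carriage (a joint): Place of the carriage along the rail in m: 0 in the middle of the rail, growing along the rail's y axis. With the pad up a brake holds it by friction of about 18 N; with the pad pressed down by 1 mm or more it slides with about 1 N. It must not be slid with the pad up.
- carriage_mid (a point): Middle of the aluminium carriage, 10 mm below its top face, which is 86 mm above the bench. Carriage 110 mm long along the rail (flat end faces 55 mm either side of this point), 80 mm wide. A small black camera, 32 mm wide, sticks out on its +x side to 119 mm from this point, its top 9 mm above the carriage's top face.
- pad_top (a point): Middle of the top of the black ribbed rubber release pad, 48 mm across the rail by 56 mm along it, in a 50 x 58 mm well in the middle of the carriage. Up, it is flush with the carriage's top face; it sinks straight down. A fingertip pressing it is then inside the well: it drives the carriage by friction on the rubber and against the well's walls.
- pad (a joint): How far the pad is pressed down, in m: about 0 up, 0.006 fully down (hard end). Spring: it starts to move at about 4 N and is fully down at about 6 N; it springs back up when let go.
- stop: Marked stop, fixed on the rail at either side of the carriage: aluminium saddle 24 mm along the rail, 64 mm wide, top level with the carriage's, with a round steel clamp screw (24 mm wide, top 41 mm over the origin) and a white index plate on its -x side. Origin: top of the rail's head, middle of the saddle. The carriage touches it when carriage_mid and this origin are 67 mm apart along the rail.
- buffer: Plain end buffer on the other side of the carriage: aluminium saddle 14 mm long along the rail, 56 mm wide, 18 mm high over the rail's head, no screw and no plate. Not the target. Origin: on top of the rail's head, in the middle of its length. Fixed.
- jar_a: Loose glass sample jar with white cap, 52 mm wide, 68 mm tall, standing on the bench on the camera side of the rail. Origin: centre of its underside. Leave it alone.
- jar_b: Second jar just like jar_a, also on the camera side. Origin: centre of its underside. Leave it alone.
- reagent: Loose amber glass bottle with black cap, 60 mm wide, 115 mm tall, standing on the robot's side of the rail. Origin: centre of its underside. Leave it alone.
- beaker: Loose glass beaker, 68 mm wide at the rim, 80 mm tall, standing on the robot's side of the rail. Origin: centre of its underside. Leave it alone.

How it is judged:
By the outcome, as a careful person would: the job done as asked, in the order asked, and still so for the second after the job is handed in, with the robot touching nothing.
It also fails if it takes over 38 s, if anything falls off the work surface, if the arm or the gripper's body presses on something with over 40 N, if the wrist force passes 120 N, or if a joint passes its speed limit or range.

## Robot

A 6-joint arm with a two-finger parallel gripper is mounted at the origin on the work surface. World frame = base frame: x ahead of the robot, y to its left, z up, the work surface at z = 0. Lengths are in m, angles in rad, forces in N, time in s.
With the tool pointing down it reaches from about 0.35 to 0.775 m from the base axis. Payload 7.3 kg.
Tool frame: the origin (TCP) lies on the mounting face of the last link; the fingertips stand 178 mm ahead of it and the grasp point (between the pads) lies 159 mm ahead of it (robot.tcp_to_tips is the distance from the TCP to the fingertips, in m); z points along the fingers, y is the direction in which the jaws open and shut (so a half turn about z gives the same grasp; the last joint's range is limited). The gripper opens to 92 mm and grips with 3 to 60 N. Pads are 19 mm wide; open, the fingers measure 130 mm over their backs; the gripper's body (75 mm by 190 mm) begins 47 mm behind the grasp point.
Start: joints at [1.2, 0.342, 1.524, -0, 1.275, -0.146], TCP at [0.117, 0.512, 0.405] pointing down, gripper open.
Joint ranges: [-2.53, 2.53], [-0.77, 2.02], [0.04, 2.7], [-1, 4.14], [0.28, 2.66], [-3.11, 3.11]. Speed limits (rad/s): [2.57, 2.57, 3.14, 3.14, 3.14, 3.14].

## Interface

Orientations are given as [roll, pitch, yaw] about the fixed x, y, z axes, in that order (R = Rz(yaw) Ry(pitch) Rx(roll)).
In Python, from cell import robot, viewer gives the robot as it stands.
- The arm moves only by the shell command python3 -m creep 'ROWS' [OPENING] [FORCE]. ROWS is JSON, a list that holds one entry, the list of rows, each a list of 6 numbers: the shift along the world's x, y, z in mm, then the turn, a rotation vector about the world's x, y, z in degrees. A call has 1 to 5 rows; each row shifts and turns the pose as measured when the row begins; what a row does not reach is not made up. A row lasts 1/12 s, in which the tool goes at most 41.7 mm and 7.16 degrees, less where a joint would pass 70% of its speed; a pose out of reach is approached as far as the arm can. A call with a gripper value outside its range is refused whole. OPENING is the closure, from -1 (fully open) to 1 (shut), set as the call begins (- or left out, the last holds). The fingers move at their own pace and stop on an object; FORCE is the grip in N (left out, the last holds). Time passes only in rows, so rows that do not move let the fingers close. It gives the time, the measured TCP pose, the force and the opening at its end, in the units of the state.
- robot.observe(): the state, without advancing time (a new reading comes with each control period).
- viewer.read_camera(name): name is "side" or "top"; returns the picture (480x640x3 uint8, blue, green, red); there is no depth.
- viewer.camera_model(name): a dict with "fx", "fy", "cx", "cy" (pixels), "pose" (4x4, takes a point from camera to world coordinates). Camera axes: x right, y up, looking along -z (the intrinsics and any distortion apply to the point x, -y, -z); pixel columns grow to the right and rows downward; lengths in m; the calibration is good to about 2 mm. A picture is of the moment at which its call begins. camera_model takes no time and is no camera call.
- robot.hand_in(): hands the job in, once; it reports no verdict.
The state is a dict: "time": time; "qpos": joint angles; "qvel": joint speeds; "joint_efforts": joint torques, N m; "tool_pos": TCP position; "tool_rot": TCP orientation; "contact_force": force on the tool from outside, world axes, zero at the start; "torque": the same for the moment, N m; "opening": finger opening in m.
Only numpy, scipy, OpenCV 4.12 (cv2) and the standard library are available. Lean on these libraries where they do the work, as an engineer would, in place of code of your own. Each camera call takes 0.05 s, during which the arm holds its last target. There are 200 camera calls.

## Working session

There is one attempt and no reset: what is moved stays moved. The work goes in short steps, Python scripts to look and compute and a shell command to move; the robot and the scene stay as the last step left them, time stands still between calls to the robot, and variables do not carry over. Pictures are saved under pics/ and viewed, about 8 in all and at most 12, crops included, and the job is handed in when it is done.

```bash
mkdir -p pics; python3 - <<'E'
from cell import robot, viewer
import cv2
for n in("top","side"):
    cv2.imwrite(f"pics/{n}0.png",viewer.read_camera(n)); m=viewer.camera_model(n); print(n,{k:(v if k!='pose' else [[round(float(a),4) for a in r] for r in v]) for k,v in m.items()})
print(robot.observe(), robot.tcp_to_tips)
E
```

```text
top {'fx': 521.9101236383871, 'fy': 521.9101236383871, 'cx': 318.3768602651036, 'cy': 240.65689386577063, 'pose': [[-0.0188, 0.9844, -0.1747, 0.4296], [-0.9994, -0.0237, -0.0257, -0.0128], [-0.0295, 0.1741, 0.9843, 0.8976], [0.0, 0.0, 0.0, 1.0]]}
side {'fx': 537.3361729065863, 'fy': 537.3361729065863, 'cx': 320.55204469990065, 'cy': 241.30020248221422, 'pose': [[0.6334, 0.4605, -0.6219, -0.0437], [-0.7737, 0.3626, -0.5195, -0.5403], [-0.0138, 0.8102, 0.586, 0.6745], [0.0, 0.0, 0.0, 1.0]]}
{'time': 0.1, 'qpos': array([ 1.19999766e+00,  3.42651606e-01,  1.52492117e+00,  5.52321137e-06,
        1.27541110e+00, -1.45989740e-01]), 'qvel': array([ 0.00164653, -0.00266964, -0.0011928 , -0.00172565,  0.0006726 ,
        0.00069371]), 'joint_efforts': array([ 6.00265193e-04, -4.32002342e+01, -2.44692868e+01,  7.19414349e-02,
        5.25392150e-02, -4.16217597e-05]), 'tool_pos': array([0.1169608 , 0.51168097, 0.40411515]), 'tool_rot': array([-3.14021700e+00, -2.07608513e-04,  2.91678197e+00]), 'contact_force': array([ 0.52489676,  0.14475504, -0.32549994]), 'torque': array([ 0.01585281, -0.0273798 , -0.08019411]), 'opening': 0.09177719115784094} 0.178
```

View pics/top0.png

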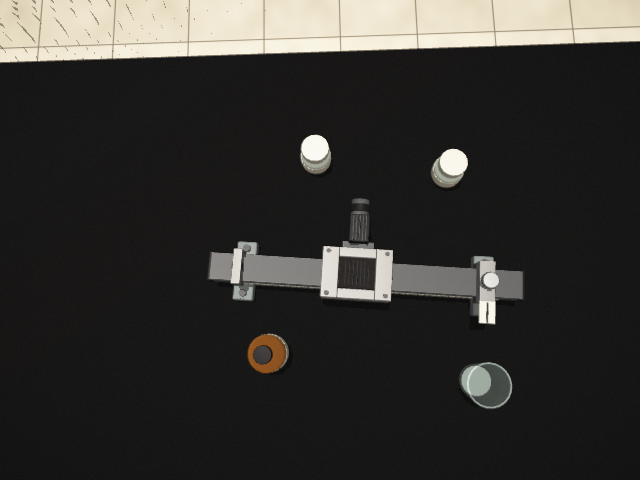

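View pics/side0.png

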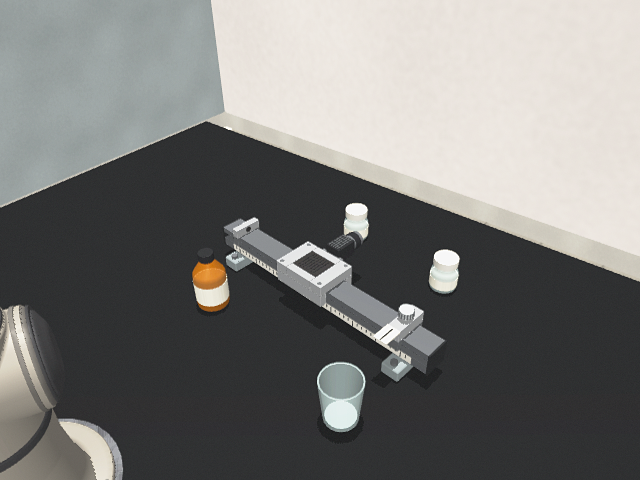

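The top view shows the carriage with its pad near (357,273). The marked stop, with screw and plate, is at (487,285), so it lies towards -y. The buffer is at (237,266), the jars at (315,150) and (453,165), the bottle at (267,353) and the beaker at (487,385). The side view agrees.

```bash
cat > h.py <<'E'
import numpy as np, cv2
from cell import robot, viewer
def ray(n,u,v,z):
    m=viewer.camera_model(n);P=np.array(m['pose']);d=P[:3,:3]@np.array([(u-m['cx'])/m['fx'],-(v-m['cy'])/m['fy'],-1]);o=P[:3,3]
    return (o+d*(z-o[2])/d[2])
def proj(n,p):
    m=viewer.camera_model(n);P=np.array(m['pose']);c=P[:3,:3].T@(np.array(p)-P[:3,3])
    return m['cx']+m['fx']*c[0]/-c[2], m['cy']-m['fy']*c[1]/-c[2]
E
python3 - <<'E'
from h import *
im=cv2.imread('pics/top0.png'); g=cv2.cvtColor(im,cv2.COLOR_BGR2GRAY)
b=(g>140).astype(np.uint8)
n,l,s,c=cv2.connectedComponentsWithStats(b)
for i in range(1,n):
    if s[i][4]>60 and s[i][1]>90:
        r=cv2.minAreaRect(np.argwhere(l==i)[:,::-1].astype(np.float32)); print(s[i],np.round(r[0],1),np.round(r[1],1),round(r[2],1), 'z.086',np.round(ray('top',*r[0],.086),4))
        if s[i][4]>1000: 
            for p in cv2.boxPoints(r): print('   ',p,ray('top',*p,.086).round(4))
for nm,u,v,z in(("jarA",315,146,.068),("jarB",453,162,.068),("bottle",262,354,.115),("beakerrim",490,385,.08),("screw",490,280,.105)): print(nm,ray('top',u,v,z).round(3))
for nm,u,v,z in(("jarA",356,211,.068),("jarB",446,259,.068),("bottle",206,253,.115),("pad",316,264,.086)): print('side',nm,ray('side',u,v,z).round(3))
print("rail ends",ray('top',210,266,.064),ray('top',523,285,.064))
cr=cv2.resize(im[180:330,310:540],None,fx=3.4,fy=3.4,interpolation=cv2.INTER_CUBIC);cv2.imwrite('pics/c1.png',cr)
E
```

```text
[301 135  30  34 734] [315.5 151.5] [33. 29.] 90.0 z.086 [0.7213 0.0103 0.086 ]
[433 149  35  35 784] [450.8 166.3] [29.7 36.1] 45.0 z.086 [ 0.6901 -0.2068  0.086 ]
[229 242  27  41 424] [242.6 262.2] [22.7 42.3] 7.4 z.086 [0.5421 0.1284 0.086 ]
[ 320  246   54   54 1122] [347.7 272.4] [53.9 50.2] 3.8 z.086 [ 0.5223 -0.0365  0.086 ]
    [319.15488 295.677  ] [0.487  0.0088 0.086 ]
    [322.49557 245.56639] [0.5657 0.002  0.086 ]
    [376.32303 249.1549 ] [ 0.5579 -0.0824  0.086 ]
    [372.98233 299.2655 ] [ 0.4798 -0.0742  0.086 ]
[340 247  36  11 324] [357.5 252. ] [35.6  8.9] 3.6 z.086 [ 0.5541 -0.0527  0.086 ]
[375 249  18  52 789] [383.4 274.6] [16.1 50.6] 2.7 z.086 [ 0.5177 -0.0918  0.086 ]
[474 257  25  31 439] [487.4 270.5] [34.4 18.6] 68.2 z.086 [ 0.5204 -0.2526  0.086 ]
[233 286  19  14 153] [242.3 292.5] [18.2 12.3] 4.4 z.086 [0.4944 0.1286 0.086 ]
[479 286  16  38 506] [486.5 304.5] [37. 15.] 90.0 z.086 [ 0.4682 -0.2473  0.086 ]
[472 362  40  46 116] [493.4 385.8] [36.1 44.7] 13.2 z.086 [ 0.3476 -0.2486  0.086 ]
[462 366  29  31 691] [475.5 380.5] [29.7 28.3] 45.0 z.086 [ 0.3557 -0.2226  0.086 ]
jarA [0.737 0.011 0.068]
jarB [ 0.703 -0.215  0.068]
bottle [0.401 0.094 0.115]
beakerrim [ 0.348 -0.245  0.08 ]
screw [ 0.504 -0.25   0.105]
side jarA [0.729 0.008 0.068]
side jarB [ 0.699 -0.218  0.068]
side bottle [0.401 0.09  0.115]
side pad [ 0.523 -0.056  0.086]
rail ends [0.54015221 0.18521841 0.064     ] [ 0.49865746 -0.31313847  0.064     ]
```

View pics/c1.png

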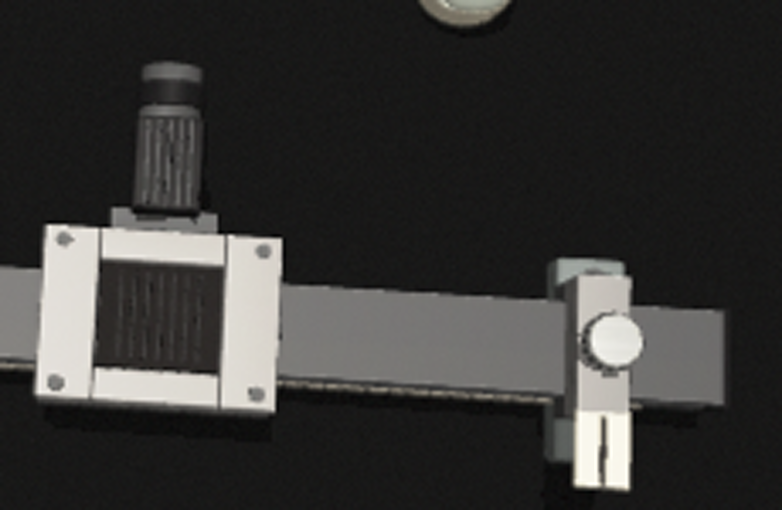

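The crop puts the carriage's top-face corners at crop (45,225), (282,238), (274,412) and (36,400). The stop's near edge is at about (567,278) to (577,410), and the way between them is clear.

```bash
python3 - <<'E'
from h import *
f=lambda x,y:ray('top',310+x/3.4,180+y/3.4,.086)[:2]
C=[f(45,225),f(282,238),f(274,412),f(36,400)]
W=[f(101,262),f(225,266),f(218,374),f(93,368)]
print(np.mean(C,0),np.mean(W,0),np.linalg.norm(C[0]-C[1]),np.linalg.norm(C[1]-C[2]))
a=np.array([.0415,.4984]);a/=np.linalg.norm(a)
a2=(C[0]-C[1]+C[3]-C[2]);a2/=np.linalg.norm(a2);print(a,a2)
st=(f(567,278)+f(577,410))/2; fc=(C[1]+C[2])/2
print('gap',(fc-st)@a2, 'from centre',(np.mean(C,0)-st)@a2-.055, 'screw',(np.mean(C,0)-ray('top',490,280,.105)[:2])@a2-.067)
E
python3 -m creep '[[[23,-33,0,0,0,4],[23,-33,0,0,0,4],[23,-33,0,0,0,0],[23,-33,0,0,0,0],[23,-33,0,0,0,0]]]' 1 20
```

```text
[ 0.52021206 -0.05048561] [ 0.52056555 -0.0505936 ] 0.1095200702743332 0.08004896390467743
[0.08297929 0.99655127] [0.07505513 0.99717939]
gap 0.1331277365772126 from centre 0.13253390933813922 screw 0.13299672067793084
time: 0.52
tool_pos: [0.2306, 0.3451, 0.4011]
tool_rot: [-3.139, -0.003, 3.075]
contact_force: [1.6, 0.6, 0.3]
opening: 0.0633
```

```bash
python3 -m creep '[[[23,-33,0,0,0,0],[23,-33,0,0,0,0],[23,-33,0,0,0,0],[23,-33,0,0,0,0],[23,-33,0,0,0,0]]]'
```

```text
time: 0.93
tool_pos: [0.3469, 0.1719, 0.4006]
tool_rot: [-3.139, -0.004, 3.078]
contact_force: [2.0, 1.8, 0.0]
opening: 0.0301
```

```bash
python3 -m creep '[[[25,-32,0,0,0,-1],[25,-32,0,0,0,0],[25,-32,0,0,0,0],[25,-32,0,0,0,0],[25,-32,0,0,0,0]]]'; python3 -m creep '[[[25,-31,-20,0,0,0],[23,-30,-20,0,0,0],[0,0,-25,0,0,0],[0,0,-20,0,0,0],[0,0,-10,0,0,0]]]'
```

```text
time: 1.35
tool_pos: [0.4722, 0.005, 0.4002]
tool_rot: [-3.139, -0.005, 3.058]
contact_force: [0.0, 0.4, 0.3]
opening: 0.0008
time: 1.77
tool_pos: [0.522, -0.0627, 0.3055]
tool_rot: [-3.137, 0.004, 3.048]
contact_force: [-0.4, -0.4, 0.2]
opening: 0.0008
```

```bash
python3 -m creep '[[[-1,12,0,0,0,0.5],[0,0,-10,0,0,0],[0,0,-8,0,0,0],[0,0,0,0,0,0]]]'; python3 - <<'E'
from h import *
o=robot.observe();print(o['tool_pos'],o['tool_rot'],o['contact_force'])
a=viewer.read_camera('side');b=viewer.read_camera('top')
x=cv2.resize(a[150:330,220:400],(540,540)[:2],interpolation=cv2.INTER_CUBIC)
cv2.imwrite('pics/s1.png',x)
print(proj('side',o['tool_pos']-[0,0,.178]))
E
```

```text
time: 2.1
tool_pos: [0.52, -0.0488, 0.2838]
tool_rot: [-3.138, -0.004, 3.056]
contact_force: [-0.1, 0.0, 0.2]
opening: 0.0006
[ 0.5200375  -0.04882049  0.28382833] [-3.13831005 -0.00400974  3.05621305] [-0.09608908  0.00273111  0.16441829]
(np.float64(311.73205235966225), np.float64(254.43881168691573))
```

View pics/s1.png

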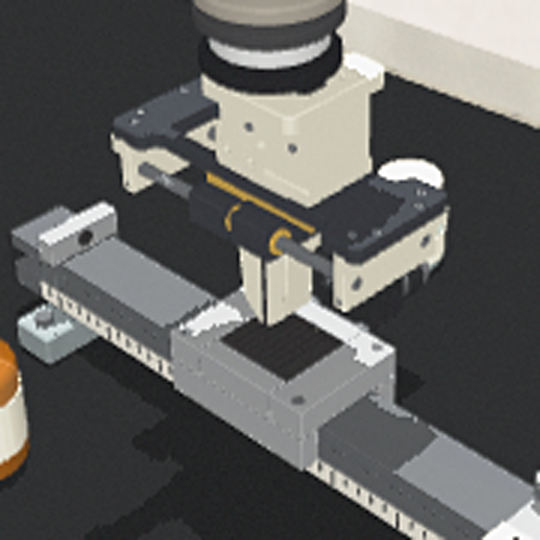

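The fingers are shut above the pad, with their lower end at about crop (279,308) and the pad centre near crop (283,345). The tips need to go about 5 mm towards -y, then down.

```bash
python3 -m creep '[[[1,-5,0,0,0,0],[0,0,-8,0,0,0],[0,0,-6,0,0,0],[0,0,0,0,0,0]]]'; python3 -m creep '[[[0,0,-3,0,0,0],[0,0,-2,0,0,0],[0,0,-2,0,0,0]]]'
```

```text
time: 2.53
tool_pos: [0.5223, -0.0542, 0.2729]
tool_rot: [-3.137, 0.004, 3.057]
contact_force: [0.0, 0.3, -0.5]
opening: 0.0006
time: 2.78
tool_pos: [0.5223, -0.0544, 0.2655]
tool_rot: [-3.137, 0.004, 3.057]
contact_force: [0.0, -0.1, -0.6]
opening: 0.0007
```

```bash
for i in 1; do python3 -m creep '[[[0,0,-2,0,0,0],[0,0,-2,0,0,0]]]'; python3 -m creep '[[[0,0,-2,0,0,0],[0,0,-1,0,0,0]]]'; done
```

```text
time: 2.95
tool_pos: [0.5223, -0.0544, 0.2615]
tool_rot: [-3.137, 0.004, 3.057]
contact_force: [-1.6, 0.7, 4.2]
opening: 0.0007
time: 3.12
tool_pos: [0.5223, -0.0544, 0.2588]
tool_rot: [-3.137, 0.005, 3.057]
contact_force: [-2.3, -0.7, 4.8]
opening: 0.0004
```

```bash
python3 -m creep '[[[0,0,-0.5,0,0,0],[0,-2,0,0,0,0],[0,-3,0,0,0,0],[-0.4,-5,0,0,0,0],[-0.4,-5,0,0,0,0]]]'
```

```text
time: 3.53
tool_pos: [0.5211, -0.0682, 0.2596]
tool_rot: [-3.138, 0.005, 3.058]
contact_force: [-1.0, 1.3, 5.3]
opening: 0.0002
```

```bash
python3 -m creep '[[[-0.5,-6,-0.3,0,0,0],[-0.5,-6,-0.2,0,0,0],[-0.5,-6,-0.2,0,0,0],[-0.5,-6,-0.2,0,0,0],[-0.5,-6,-0.2,0,0,0]]]'; python3 - <<'E'
from h import *
a=viewer.read_camera('side')
cv2.imwrite('pics/s2.png',cv2.resize(a[170:370,220:460],(720,600),interpolation=cv2.INTER_CUBIC))
E
```

```text
time: 3.95
tool_pos: [0.5183, -0.0982, 0.2602]
tool_rot: [-3.14, 0.006, 3.059]
contact_force: [-2.0, 0.8, 4.8]
opening: 0.001
```

View pics/s2.png

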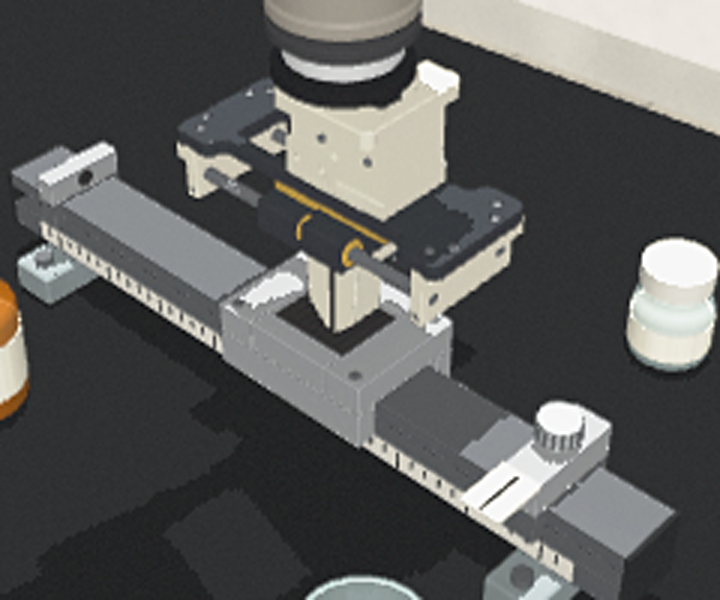

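The carriage (front corner at crop (358,445)) has moved with the finger in the sunken pad. The stop ahead, with its plate at crop (500,490), is still clear.

```bash
python3 -m creep '[[[-0.5,-6,-0.7,0,0,0],[-0.5,-6,-0.5,0,0,0],[-0.5,-6,-0.4,0,0,0],[-0.5,-6,-0.4,0,0,0],[-0.5,-6,-0.4,0,0,0]]]'; python3 -m creep '[[[-0.5,-6,-0.5,0,0,0],[-0.5,-6,-0.4,0,0,0],[-0.5,-6,-0.4,0,0,0],[-0.5,-6,-0.4,0,0,0],[-0.5,-5,-0.4,0,0,0]]]'
```

```text
time: 4.42
tool_pos: [0.5155, -0.1292, 0.2596]
tool_rot: [-3.14, 0.007, 3.059]
contact_force: [-1.9, 1.0, 5.6]
opening: 0.0007
time: 4.83
tool_pos: [0.5127, -0.1589, 0.2592]
tool_rot: [-3.141, 0.009, 3.059]
contact_force: [-1.7, 1.0, 5.5]
opening: 0.0007
```

```bash
python3 -m creep '[[[-0.3,-4,-0.4,0,0,0],[-0.3,-4,-0.4,0,0,0],[-0.3,-4,-0.4,0,0,0],[-0.3,-4,-0.3,0,0,0]]]'; python3 -m creep '[[[-0.2,-2,-0.3,0,0,0],[-0.2,-2,-0.3,0,0,0],[-0.2,-2,-0.3,0,0,0]]]'
```

```text
time: 5.17
tool_pos: [0.5112, -0.1755, 0.2591]
tool_rot: [-3.141, 0.009, 3.059]
contact_force: [-1.4, 2.6, 6.7]
opening: 0.0002
time: 5.42
tool_pos: [0.5105, -0.1819, 0.2593]
tool_rot: [-3.141, 0.01, 3.059]
contact_force: [-1.6, 0.7, 4.5]
opening: 0.0005
```

```bash
python3 -m creep '[[[-0.2,-2,-0.4,0,0,0],[-0.1,-1,-0.4,0,0,0]]]';  python3 -m creep '[[[-0.1,-1.5,-0.3,0,0,0],[-0.1,-1.5,-0.3,0,0,0]]]'; python3 - <<'E'
from h import *
a=viewer.read_camera('side')
cv2.imwrite('pics/s3.png',cv2.resize(a[210:370,280:460],(720,640),interpolation=cv2.INTER_CUBIC)[:600])
E
```

```text
time: 5.58
tool_pos: [0.5101, -0.1851, 0.2593]
tool_rot: [-3.141, 0.011, 3.059]
contact_force: [-2.2, 1.6, 4.9]
opening: 0.0001
time: 5.75
tool_pos: [0.5098, -0.188, 0.2594]
tool_rot: [-3.141, 0.011, 3.059]
contact_force: [-2.5, 1.1, 5.6]
opening: -0.0
```

View pics/s3.png

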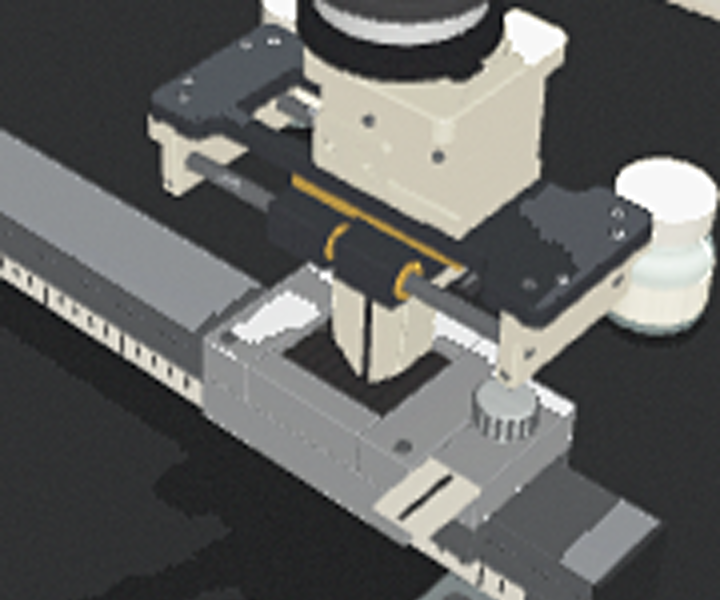

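The carriage end face is at or nearly against the saddle (crop about (400,470)), but the force is still only the sliding friction. I'll push on gently until it rises.

```bash
python3 -m creep '[[[-0.1,-1,-0.4,0,0,0],[-0.1,-1,-0.4,0,0,0]]]';  python3 -m creep '[[[-0.1,-1,-0.4,0,0,0],[-0.1,-1,-0.4,0,0,0]]]'
```

```text
time: 5.97
tool_pos: [0.5096, -0.1901, 0.2593]
tool_rot: [-3.141, 0.011, 3.059]
contact_force: [-0.6, 3.0, 5.3]
opening: 0.0003
time: 6.13
tool_pos: [0.5095, -0.1915, 0.2593]
tool_rot: [3.141, 0.013, 3.058]
contact_force: [-0.3, 2.5, 4.8]
opening: 0.0007
```

```bash
python3 -m creep '[[[-0.1,-1.5,-0.4,0,0,0],[-0.1,-1.5,-0.4,0,0,0]]]';  python3 -m creep '[[[-0.1,-1.5,-0.4,0,0,0],[-0.1,-1.5,-0.4,0,0,0]]]'; python3 - <<'E'
from h import *
a=viewer.read_camera('side')
cv2.imwrite('pics/s4.png',cv2.resize(a[290:350,320:420],(800,480),interpolation=cv2.INTER_CUBIC))
E
```

```text
time: 6.3
tool_pos: [0.5096, -0.1937, 0.2593]
tool_rot: [3.139, 0.014, 3.058]
contact_force: [-0.5, 3.5, 5.8]
opening: 0.0003
time: 6.47
tool_pos: [0.5097, -0.196, 0.2593]
tool_rot: [3.138, 0.015, 3.058]
contact_force: [-0.7, 2.9, 4.8]
opening: 0.0008
```

View pics/s4.png

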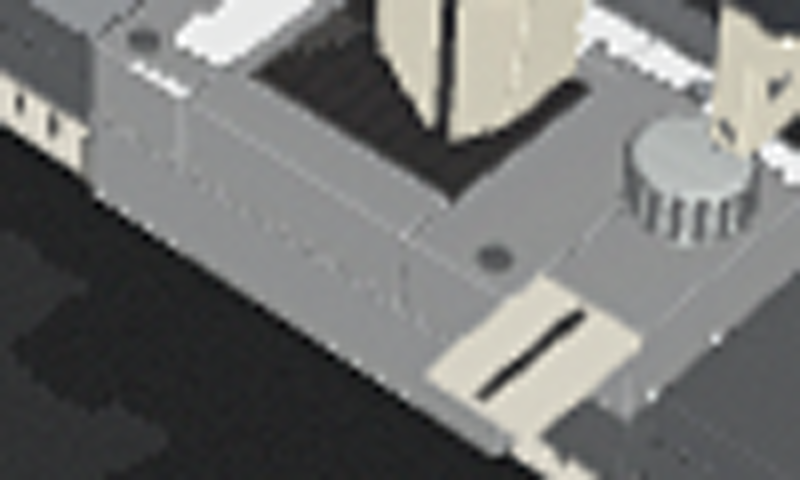

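The seam between carriage and saddle is closed (crop about (600,230)). The y force has settled near 3 N against about 1 N while sliding, so the finger is slipping on the rubber with the carriage stopped. I'll lift straight up.

```bash
python3 -m creep '[[[0,-0.2,1.5,0,0,0],[0,-0.2,2,0,0,0],[0,0,2,0,0,0],[0,0,3,0,0,0],[0,0,5,0,0,0]]]';  python3 -m creep '[[[0,0,15,0,0,0],[0,0,25,0,0,0],[0,0,35,0,0,0],[0,0,40,0,0,0],[0,0,40,0,0,0]]]'; python3 -m creep '[[[-20,30,0,0,0,0],[-20,35,0,0,0,0],[-20,35,0,0,0,0],[-10,35,0,0,0,0],[0,35,0,0,0,0]]]'; python3 -m creep '[[[0,35,0,0,0,0],[0,35,0,0,0,0],[0,30,0,0,0,0],[0,0,0,0,0,0]]]'
python3 - <<'E'
from h import *
a=viewer.read_camera('side');b=viewer.read_camera('top')
cv2.imwrite('pics/s5.png',np.vstack([cv2.resize(a[240:380,280:480],(600,420)[:2],interpolation=cv2.INTER_CUBIC)[:300],cv2.resize(b[180:330,330:530],(600,450),interpolation=cv2.INTER_CUBIC)[150:450]]))
cv2.imwrite('pics/t5.png',b)
E
```

```text
time: 6.93
tool_pos: [0.5096, -0.1963, 0.273]
tool_rot: [3.138, 0.014, 3.058]
contact_force: [0.3, 0.8, 0.3]
opening: 0.0006
time: 7.35
tool_pos: [0.5071, -0.1956, 0.4254]
tool_rot: [3.13, -0.004, 3.058]
contact_force: [1.8, -0.4, 0.3]
opening: 0.0002
time: 7.77
tool_pos: [0.4358, -0.0275, 0.4383]
tool_rot: [-3.141, 0.022, 3.047]
contact_force: [1.7, 0.7, 0.7]
opening: 0.0001
time: 8.1
tool_pos: [0.4324, 0.081, 0.4405]
tool_rot: [3.141, 0.026, 3.049]
contact_force: [-0.4, -0.2, 0.2]
opening: 0.0006
```

View pics/s5.png

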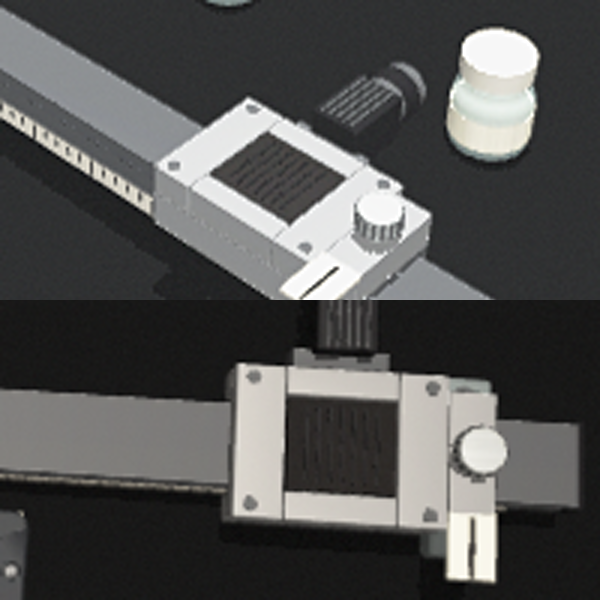

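View pics/t5.png

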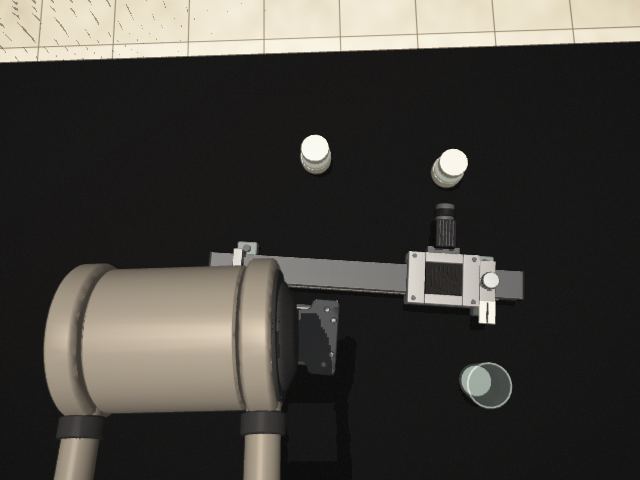

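The carriage sits flush against the saddle (seam at about (480,283) in the top view). The pad is up and flush, and the jars and beaker are where they were. The arm hides the bottle in the top view, but it never came near it. Handing in.

```bash
python3 - <<'E'
from h import *
a=viewer.read_camera('side'); o=cv2.imread('pics/side0.png')
print('bottle region diff',cv2.absdiff(a,o)[240:310,190:232].mean(), 'qvel',abs(robot.observe()['qvel']).max())
print(robot.hand_in())
E
```

```text
bottle region diff 2.8369614512471655 qvel 0.03446808780887535
the job is handed in; nothing more can be done
None
```

The carriage is against the marked stop with the pad up, and the job is handed in at about 8 s of the 38 s allowed. I pressed the pad 4–5 mm down with the shut fingertips (about 5 N) and slid the carriage about 133 mm towards -y. I then lifted straight off and moved the arm clear.

**At the stop:** The sideways force rose from about 1 N while sliding to about 3 N, and the fingers then slipped on the rubber. I did not push on to the well's wall for a harder contact.

**Final pictures:** The seam between carriage and saddle is closed in both views, though a top-view pixel is about 1.6 mm. The pad is flush again, and the jars and beaker show no movement.

**Bottle:** It was hidden by the arm in the last top view. The side picture of it had changed only slightly (mean difference 2.8 grey levels), so it looks unmoved.

**Disagreement:** The two cameras differed by about 6 mm on the pad's place along the rail. I aimed between them, which was well within the well's clearance.

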